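Build up a gearbox idler shaft with gears and thrust washers

TASK

Build up the gearbox idler shaft that stands upright in its holding block: slide a bronze thrust washer down onto the shoulder, then the large gear, a second washer, the small bright gear and the last washer, so that every part sits flat on the one below, the pack takes up all the end float under the circlip groove, and nothing is still held. Leave the small heat-blued gear where it lies, and do not knock over the oil bottle.

Things in the scene. Friction and masses are not known exactly. Their poses are not given: they have to be found in the camera images.
- idler_shaft: upright steel shaft in a fixed round grey block (84 mm wide, 16 mm high). Heights above the bench: shoulder (44 mm wide; first part rests on it) 24 mm; plain shaft, 20 mm diameter, to 74.5 mm; circlip groove 71 to 73 mm; then tapers to a 9 mm wide nose, top at 84 mm. The 25 mm bores slip over it with 5 mm play; the pack fills 24 to 70 mm. Origin: on its axis at bench level, z up.
- washer_a: bronze thrust washer, a flat golden-brown ring with four dark oil grooves on its upper face: outside 44 mm, bore 25 mm, 6 mm thick, about 55 g; one of three alike, all interchangeable. Lies flat on the bench. Origin: centre of its underside; z is its axis, up.
- washer_b: bronze thrust washer, a flat golden-brown ring with four dark oil grooves on its upper face: outside 44 mm, bore 25 mm, 6 mm thick, about 55 g; one of three alike, all interchangeable. Lies flat on the bench. Origin: centre of its underside; z is its axis, up.
- washer_c: bronze thrust washer, a flat golden-brown ring with four dark oil grooves on its upper face: outside 44 mm, bore 25 mm, 6 mm thick, about 55 g; one of three alike, all interchangeable. Lies flat on the bench. Origin: centre of its underside; z is its axis, up.
- gear_large: large bright grey steel gear, 68 mm over the helical teeth, 25 mm bore, 14 mm thick, about 0.3 kg, lying flat on the bench. Origin: centre of its underside; z is its axis, up. It may be gripped across the teeth anywhere round it.
- gear_small: small bright grey steel gear, 52 mm over the helical teeth, 25 mm bore, 14 mm thick, about 0.16 kg, lying flat on the bench. Origin: centre of its underside; z is its axis, up. It may be gripped across the teeth anywhere round it.
- gear_blued: the overheated, rejected gear: same size and shape as the small bright gear (52 mm, 14 mm thick) but dark blue all over. It stays where it lies. Origin: centre of its underside.
- oil_bottle: bystander: cream plastic oil bottle with a red spout, 52 mm in diameter, 176 mm tall, standing loose on the bench to the left of the work. Origin: centre of its underside.
Not all that is in view belongs to the job. What is shaped like the gear_large but orange or yellow is not meant.

How it is judged:
At the end, for the whole second after the job is handed in: Threaded on the shaft (within 5 mm of its axis, level within 4 degrees), at rest and let go, undersides within 2.5 mm of these heights: washers 24, 44, 64 mm, large gear 30 mm, small bright gear 50 mm; blued gear within 30 mm of where it lay; oil bottle upright ((z of washer_a in the frame of idler_shaft between 0.0215 and 0.0265 m or z of washer_a in the frame of idler_shaft between 0.0415 and 0.0465 m or z of washer_a in the frame of idler_shaft between 0.0615 and 0.0665 m) and horizontal distance between each of washer_a, washer_b, washer_c, gear_large, gear_small and idler_shaft below 0.005 m and angle between each of washer_a, washer_b, washer_c, gear_large, gear_small's own z axis and vertical below 0.07 rad and linear speed of each of washer_a, washer_b, washer_c, gear_large, gear_small below 0.02 m/s and angular speed of each of washer_a, washer_b, washer_c, gear_large, gear_small below 0.2 rad/s and (z of washer_b in the frame of idler_shaft between 0.0215 and 0.0265 m or z of washer_b in the frame of idler_shaft between 0.0415 and 0.0465 m or z of washer_b in the frame of idler_shaft between 0.0615 and 0.0665 m) and (z of washer_c in the frame of idler_shaft between 0.0215 and 0.0265 m or z of washer_c in the frame of idler_shaft between 0.0415 and 0.0465 m or z of washer_c in the frame of idler_shaft between 0.0615 and 0.0665 m) and z of gear_large in the frame of idler_shaft between 0.0275 and 0.0325 m and z of gear_small in the frame of idler_shaft between 0.0475 and 0.0525 m and distance of gear_blued from where it was at the start of the episode below 0.03 m and angle between oil_bottle's own z axis and vertical below 0.3 rad); the robot touches nothing.
It fails at once if The oil bottle is knocked over (angle between oil_bottle's own z axis and vertical above 0.6 rad).
It fails at once if The rejected blued gear is lifted off the bench (height (world z) of gear_blued above 0.02 m).
It also fails if it takes over 115 s, if anything falls off the work surface, if the arm or the gripper's body presses on something with over 40 N, if the wrist force passes 120 N, or if a joint passes its speed limit or range.

ROBOT

A 6-joint arm with a two-finger parallel gripper is mounted at the origin on a cart in front of the work surface, level with it; the furniture and walls round the work are solid. World frame = base frame: x ahead of the robot, y to its left, z up, the work surface at z = 0. Lengths are in m, angles in rad, forces in N, time in s.
With the tool pointing down it reaches from about 0.35 to 0.8 m from the base axis. Payload 7.3 kg.
Tool frame: the origin (TCP) lies between the finger pads; the fingertips stand 25 mm ahead of it and the grasp point (between the pads) lies 6 mm ahead of it (r.tip_extent is the distance from the TCP to the fingertips, in m); z points along the fingers, y is the line along which they close (so a half turn about z gives the same grasp; the last joint's range is limited). The gripper opens to 85 mm and grips with 20 to 120 N. Pads are 22 mm wide; open, the fingers measure 114 mm over their backs; the gripper's body (76 mm by 85 mm) begins 54 mm behind the grasp point. The pads swing forward as they close: fully open they stand 13 mm farther back than shut.
Start: joints at [-1.334, 0.342, 1.524, -0, 1.275, -0.146], TCP at [0.196, -0.487, 0.256] pointing down, gripper open.
Joint ranges: [-2.53, 2.53], [-0.77, 2.02], [0.04, 2.7], [-1, 4.14], [0.28, 2.66], [-3.11, 3.11]. Speed limits (rad/s): [2.57, 2.57, 3.14, 3.14, 3.14, 3.14].

INTERFACE

Orientations are given as a unit quaternion [x, y, z, w].
In Python, from workcell import r, command_gripper, optics gives the robot as it stands. The module is installed in compiled form; this text tells all that it offers. Calls block until the motion is done:
- r.reach(position, orientation): joint-space move of the TCP to a pose.
- r.move_straight(position, orientation=None, speed=0.15, max_force=None): straight line of the TCP; orientation=None keeps the orientation; speed is the mean speed in m/s. With max_force (N) it stops when the force on the tool has changed by that much, and returns True; else False.
- r.movej(angles): joint-space move.
- command_gripper(opening, force=None): finger opening in m; force is the grip in N (None keeps the last); returns when the fingers have stopped.
- r.hold(seconds).
- r.solve_ik(position, orientation): joint angles nearest the present ones, or None.
- r.read_state(): the state.
- optics.get_image(name): name is "side" or "top"; returns (picture, depth): 400x640x3 uint8, red, green, blue; 400x640 float32, m along the optical axis (not along the pixel's ray), 0 where there is no reading.
- optics.camera_model(name): a dict with "K" (3x3 intrinsics, pixels), "R" (3x3) and "t" (3): a world point X has camera coordinates R X + t. Camera axes: x right, y down, z forward; pixel columns grow to the right and rows downward; lengths in m; the calibration is good to about 2 mm. A picture is of the moment at which its call begins. camera_model takes no time and is no camera call.
A pose or a line that the arm cannot do raises r.PlanningError and nothing moves.
- r.finish_job(): hands the job in; it is judged then, once.
The state is a dict: "time_s": time; "joint_positions": joint angles; "dq": joint speeds; "tau": joint torques, N m; "eef_pos": TCP position; "eef_rot": TCP orientation; "contact_force": force on the tool from outside, world axes, zero at the start; "torque": the same for the moment, N m; "grip_width": finger opening in m; "grip_force": force on a finger pad.
Only numpy, scipy, OpenCV 4.12 (cv2) and the standard library are available. Lean on these libraries where they do the work, as an engineer would, in place of code of your own. Each camera call takes 0.05 s, during which the arm holds its last target. There are 200 camera calls.

## Working session

There is one attempt and no reset: what is moved stays moved. The work goes in short steps, each a Python script; the robot and the scene stay as the last script left them, time stands still between calls to the robot, and variables do not carry over. Pictures are saved under pics/ and viewed, at most 14 in all, crops included, and the job is handed in when it is done.

```bash
mkdir -p pics
python3 - <<'E'
from workcell import r, command_gripper, optics
import cv2,numpy as np
for n in("top","side"):
    im,d=optics.get_image(n); np.savez(f"pics/{n}0.npz",im=im,d=d)
    cv2.imwrite(f"pics/{n}0.png",im[:,:,::-1]); m=optics.camera_model(n); print(n,m["K"].tolist(),m["R"].round(3).tolist(),m["t"].round(3).tolist())
s=r.read_state();print(s["time_s"],s["eef_rot"],s["eef_pos"],s["grip_width"],r.tip_extent)
E
```

```text
top [[432.3249501283491, 0.0, 321.2002112554394], [0.0, 432.3249501283491, 200.78366870776685], [0.0, 0.0, 1.0]] [[0.028, -1.0, 0.013], [-0.982, -0.03, -0.187], [0.187, -0.008, -0.982]] [0.06, 0.534, 0.986]
side [[399.6452340476269, 0.0, 325.03029990702726], [0.0, 399.6452340476269, 201.35553332835454], [0.0, 0.0, 1.0]] [[-0.825, -0.565, -0.005], [-0.205, 0.308, -0.929], [0.527, -0.766, -0.37]] [0.5, 0.13, 0.986]
0.1 [ 9.81739390e-01  1.90229554e-01 -3.28396342e-05 -6.96326802e-04] [ 0.19603104 -0.48667451  0.25569502] 0.08527071776270018 0.025
```

View pics/top0.png

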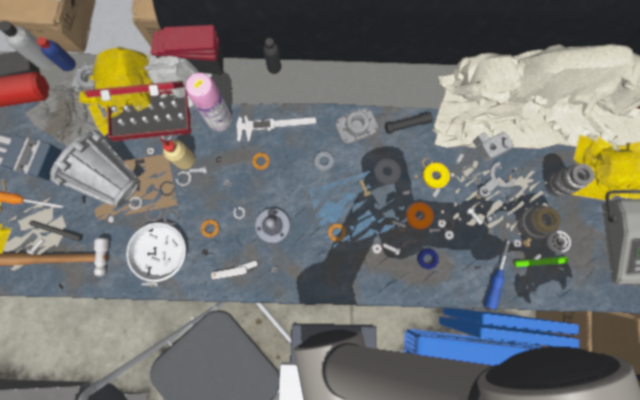

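View pics/side0.png

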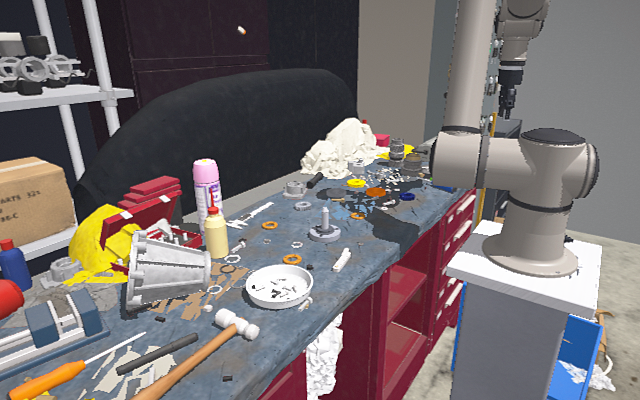

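The top view shows shaft (272,225), golden rings (261,160), (210,228) and (336,232), and a small grey gear (324,160). There is also a grey disc in shadow (387,170), a blue gear (428,259), orange/yellow gears (420,215)/(436,175) and a brown round thing (540,222). The bottle is at (178,153). The candidates for the large gear are (387,170), (420,215), (436,175) and (540,222). By the description I choose grey (387,170), and check it in a close crop.

```bash
cat > h.py <<'E'
from workcell import r, command_gripper, optics
import cv2,numpy as np
def ray(n,uv,z):
    m=optics.camera_model(n);R,t=np.array(m["R"]),np.array(m["t"]);c=-R.T@t
    d=R.T@np.linalg.solve(m["K"],[*uv,1]);return c+d*(z-c[2])/d[2]
def proj(n,X):
    m=optics.camera_model(n);p=np.array(m["K"])@(np.array(m["R"])@np.array(X)+m["t"]);return p[:2]/p[2]
E
python3 - <<'E'
from h import *
a=np.load("pics/top0.npz");im=a["im"]
c=cv2.resize(im[130:280,190:460],None,fx=2.96,fy=2.96,interpolation=cv2.INTER_CUBIC)
c=cv2.convertScaleAbs(c,alpha=1.5,beta=10)
cv2.imwrite("pics/crop1.png",c[:,:,::-1])
for n,uv,z in[("wa",(261,160),.006),("wb",(210,228),.006),("wc",(336,232),.006),("gs",(324,160),.014),("gl",(387,170),.014),("bl",(428,259),.014),("shaft",(272,225),.02),("bottle",(178,153),.1),("orange",(420,215),.014),("yel",(436,175),.014)]:
    print(n,ray("top",uv,z).round(3),im[uv[1],uv[0]],a["d"][uv[1],uv[0]])
E
```

```text
wa [0.641 0.23  0.006] [ 96 106 115] 1.1049492
wb [0.464 0.346 0.006] [103 114 124] 1.0688924
wc [0.463 0.036 0.006] [104 133 156] 1.068782
gs [0.644 0.071 0.014] [107 119 131] 1.1044052
gl [ 0.623 -0.089  0.014] [60 64 69] 1.1020684
bl [ 0.403 -0.188  0.014] [ 97 104 111] 1.0611969
shaft [0.474 0.193 0.02 ] [152 154 161] 1.0030584
bottle [0.625 0.41  0.1  ] [222 206 150] 1.0011872
orange [ 0.51  -0.17   0.014] [78 76 77] 1.0804404
yel [ 0.613 -0.212  0.014] [ 99 105 112] 1.1050646
```

View pics/crop1.png

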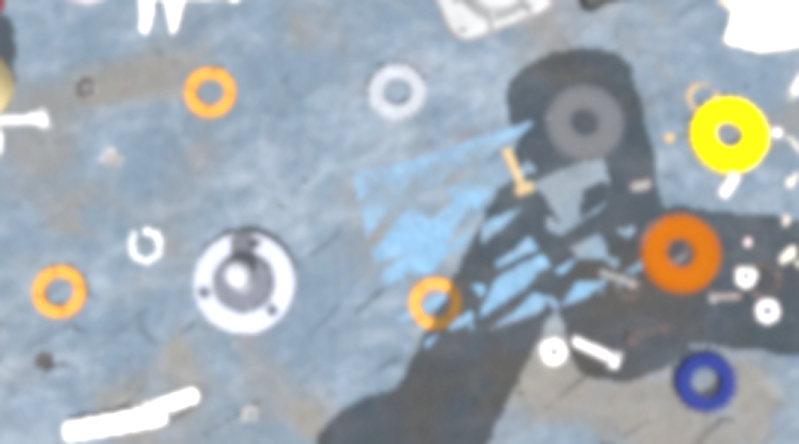

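Crop confirms (full-image pixels): the chosen large gear (387,170) is a toothed plain grey ring lying in shadow. The small bright gear is at (324,160) and the blued gear at (428,259). The three golden rings are at (261,160), (210,228) and (336,232). Now precise centres from both views.

```bash
cat >> h.py <<'E'
def heightmap(n,im,d):
    m=optics.camera_model(n);R,t=np.array(m["R"]),np.array(m["t"]);K=np.array(m["K"])
    v,u=np.mgrid[:400,:640];P=np.dstack([(u-K[0,2])/K[0,0]*d,(v-K[1,2])/K[1,1]*d,d])
    return (P-t)@R
def centre(n,im,mask,X0,z,rad):
    """circle centre of the masked blob near X0, outline cast on plane z; returns xy, radius"""
    c,_=cv2.findContours(mask.astype(np.uint8),cv2.RETR_EXTERNAL,cv2.CHAIN_APPROX_NONE)
    p=proj(n,[*X0[:2],z]);c=[q for q in c if len(q)>12 and cv2.minEnclosingCircle(q)[0] is not None and np.hypot(*(np.array(cv2.minEnclosingCircle(q)[0])-p))<12]
    if not c:return None
    q=max(c,key=cv2.contourArea)
    X=np.array([ray(n,uv[0],z)[:2] for uv in q]);
    (x,y),rr=cv2.minEnclosingCircle((X*1000).astype(np.float32))
    A=np.c_[2*X,np.ones(len(X))];s=np.linalg.lstsq(A,(X**2).sum(1),rcond=None)[0]
    return s[:2].round(4),round(float(np.sqrt(s[2]+s[0]**2+s[1]**2)),4)
G={"wa":(.641,.230,.006,.022),"wb":(.464,.346,.006,.022),"wc":(.463,.036,.006,.022),"gs":(.644,.071,.014,.026),"gl":(.623,-.089,.014,.034)}
def gold(im):
    h=cv2.cvtColor(im,cv2.COLOR_RGB2HSV);return (h[...,0]>8)&(h[...,0]<22)&(h[...,1]>120)&(h[...,2]>50)
E
python3 - <<'E'
from h import *
for n in("top","side"):
    a=np.load(f"pics/{n}0.npz");im,d=a["im"],a["d"];P=heightmap(n,im,d)
    for k,(x,y,z,rad) in G.items():
        near=np.hypot(P[...,0]-x,P[...,1]-y)<rad+.02
        ring=(np.hypot(P[...,0]-x,P[...,1]-y)<.065)&(np.hypot(P[...,0]-x,P[...,1]-y)>.05)
        zb=np.median(P[ring][:,2]); mk=near&(gold(im) if k[0]=="w" else P[...,2]>zb+.007)
        q=P[near&(P[...,2]>zb+z*.6)]
        print(n,k,"bench",zb.round(4),centre(n,im,mk,(x,y),z,rad),"depth",((q.min(0)+q.max(0))/2).round(4) if len(q) else 0,len(q),mk.sum())
    near=np.hypot(P[...,0]-.474,P[...,1]-.193)<.07
    q=P[near&(P[...,2]>.008)&(P[...,2]<.02)];print("block",((q.min(0)+q.max(0))/2).round(4),np.ptp(q,axis=0).round(4))
    q=P[near&(P[...,2]>.04)];print("shaft",((q.min(0)+q.max(0))/2).round(4),np.ptp(q,axis=0).round(4),q[:,2].max())
    mk=near&(P[...,2]>.008)
    print("shaft top",P[near&(P[...,2]>.079)].mean(0) if (near&(P[...,2]>.079)).any() else 0, "blockcentre",centre(n,im,near&(P[...,2]>.008)&(P[...,2]<.0225),(.474,.193),.016,.042))
E
```

```text
top wa bench 0.0 (array([0.6394, 0.2316]), 0.0202) depth [0.6349 0.2329 0.0076] 159 144
top wb bench 0.0004 (array([0.4639, 0.3471]), 0.0202) depth [0.4608 0.3461 0.0075] 165 156
top wc bench 0.0014 (array([0.4634, 0.0347]), 0.0197) depth [0.4617 0.0373 0.0086] 157 131
top gs bench 0.0009 (array([0.6425, 0.0708]), 0.0235) depth [0.6425 0.0705 0.0144] 215 223
top gl bench 0.0012 (array([ 0.6212, -0.0899]), 0.0312) depth [ 0.6219 -0.0892  0.0142] 401 437
block [0.475  0.1927 0.014 ] [0.0835 0.0821 0.0119]
shaft [0.4755 0.1922 0.0635] [0.0202 0.0187 0.0466] 0.08682344093533352
shaft top [0.47497006 0.19220687 0.08226559] blockcentre (array([0.475 , 0.1923]), 0.0409)
side wa bench -0.0006 (array([0.6363, 0.236 ]), 0.0232) depth [0.6376 0.2324 0.0053] 66 88
side wb bench -0.0015 (array([0.4619, 0.3506]), 0.0221) depth [0.4553 0.3446 0.0048] 125 126
side wc bench 0.0006 (array([0.4608, 0.0389]), 0.0212) depth [0.4606 0.036  0.0056] 50 64
side gs bench -0.0 (array([0.6363, 0.0776]), 0.0262) depth [0.6427 0.0716 0.0121] 85 93
side gl bench 0.0003 (array([ 0.6154, -0.0824]), 0.0342) depth [ 0.6196 -0.0859  0.012 ] 116 127
block [0.4726 0.1943 0.0139] [0.0818 0.086  0.0118]
shaft [0.4719 0.1965 0.0626] [0.0178 0.017  0.0449] 0.08508119351778523
shaft top [0.4723326  0.1955084  0.08163343] blockcentre (array([0.4677, 0.2019]), 0.0394)
```

```bash
cat >> h.py <<'E'
def q(a): return [np.cos(a/2),np.sin(a/2),0,0]   # a=0: fingers close along world y
def st():
    s=r.read_state();return "t%.1f"%s["time_s"],np.round(s["eef_pos"],4).tolist(),"w%.4f f%.0f"%(s["grip_width"],s["grip_force"]),np.round(s["contact_force"],1).tolist()
E
python3 - <<'E'
from h import *
x,y=.4634,.0347
command_gripper(.058,30)
r.reach([x,y,.10],q(np.pi/2)); print(st())
r.move_straight([x,y,.035],speed=.12); print(st())
print(r.move_straight([x,y,.005],speed=.03,max_force=4)); print(st())
zt=r.read_state()["eef_pos"][2]
r.move_straight([x,y,zt+.006],speed=.05)
command_gripper(.035,25); print(st())
print(r.move_straight([x,y,zt-.012],speed=.02,max_force=4)); print("gripped touch",st())
zc=r.read_state()["eef_pos"][2]
command_gripper(.058)
r.move_straight([x,y,.05],speed=.12)
r.move_straight([x,y,.05],q(0),speed=.12)
r.move_straight([x,y,zc+.003],speed=.1)
command_gripper(.035,25); print(st())
E
```

```text
('t2.7', [0.4638, 0.034, 0.1002], 'w0.0579 f0', [0.6, -0.2, -0.4])
('t3.4', [0.4638, 0.0344, 0.0353], 'w0.0578 f0', [-1.6, -0.8, 0.0])
True
('t4.0', [0.4635, 0.0347, 0.0203], 'w0.0584 f5', [-1.7, 0.2, 10.2])
('t4.5', [0.4633, 0.0347, 0.0266], 'w0.0416 f24', [-1.0, -0.8, 6.0])
True
gripped touch ('t4.8', [0.4633, 0.0347, 0.0266], 'w0.0413 f25', [-0.7, 0.2, 5.9])
('t7.8', [0.4638, 0.0347, 0.0301], 'w0.0351 f2', [-0.2, 1.0, 2.9])
```

Run:
```python
from h import *
x,y=.4634,.0347
r.move_straight([x,y,.06],speed=.12)
r.reach([.36,-.15,.25],q(0)); print(st())
im,d=optics.get_image("top");print(centre("top",im,gold(im),(x,y),.006,0)); 
im2,d2=optics.get_image("side");print(centre("side",im2,gold(im2),(x,y),.006,0))
p=proj("top",[x,y,0]).astype(int);p2=proj("side",[x,y,0]).astype(int)
c=[cv2.resize(i[v-25:v+25,u-33:u+33],(396,300),interpolation=cv2.INTER_CUBIC) for i,(u,v) in((im,p),(im2,p2))]
cv2.imwrite("pics/wc1.png",np.hstack(c)[:,:,::-1]);print(p,p2)
```

```text
('t9.3', [0.36, -0.1494, 0.249], 'w0.0353 f0', [0.8, 0.2, 1.1])
(array([0.4632, 0.0346]), 0.0176)
(array([0.4608, 0.0394]), 0.0209)
[336 232] [357 216]
```

View pics/wc1.png

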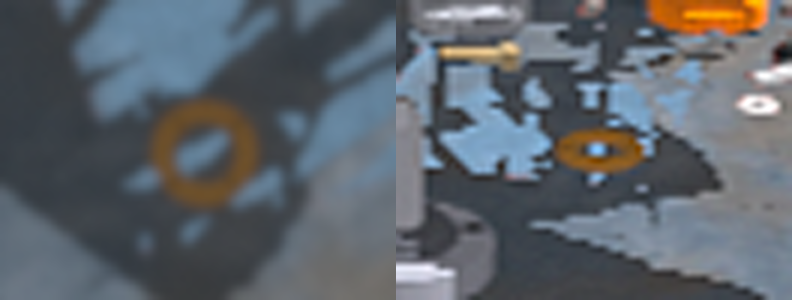

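Left half (top view): the washer lies flat at about (336,232). Right half (side view): it is undisturbed at about (357,216). The second squeeze rode over it; I go 4 mm lower.

Run:
```python
from h import *
x,y=.4633,.0347
command_gripper(.054,30)
r.reach([x,y,.06],q(0)); 
r.move_straight([x,y,.0262],speed=.08); print(st())
command_gripper(.03,30); print(st())
r.move_straight([x,y,.05],speed=.1); print(st())
r.move_straight([x,y,.12],speed=.15)
r.reach([.475,.193,.14],q(0)); print(st())
im,d=optics.get_image("side"); p=proj("side",[.475,.193,.09]).astype(int);print(p)
cv2.imwrite("pics/held1.png",cv2.resize(im[p[1]-60:p[1]+40,p[0]-66:p[0]+67],None,fx=6,fy=6,interpolation=cv2.INTER_CUBIC)[:,:,::-1])
```

```text
('t11.4', [0.4635, 0.0343, 0.0265], 'w0.0536 f0', [-0.8, -0.0, 0.2])
('t11.7', [0.4637, 0.0345, 0.0272], 'w0.0409 f30', [-0.8, -1.9, 5.7])
('t12.1', [0.4636, 0.0347, 0.0504], 'w0.0405 f30', [-0.2, -0.0, -1.7])
('t13.4', [0.4743, 0.1931, 0.1388], 'w0.0409 f30', [-0.3, -0.5, -0.6])
[324 204]
```

View pics/held1.png

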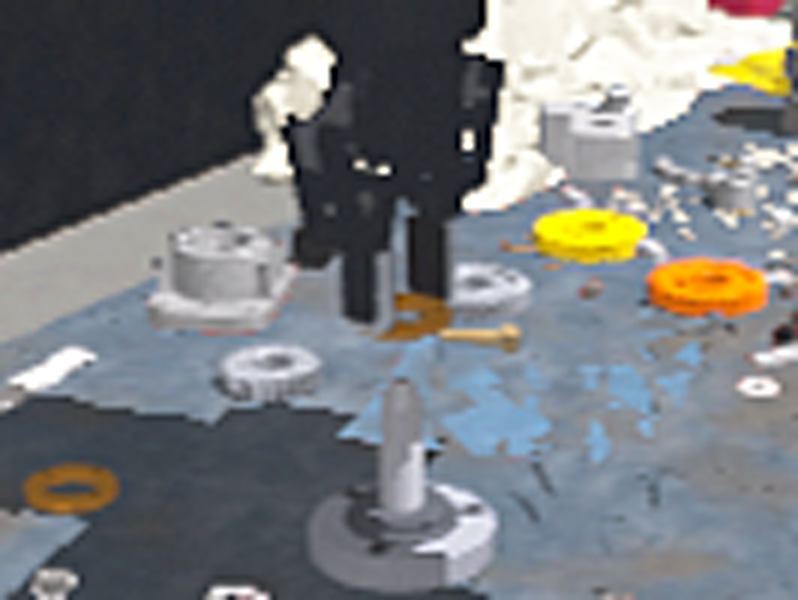

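The washer is held flat at the fingertips at crop (412,315), above the shaft nose (403,385). I lower it with a force stop and watch the side forces.

Run:
```python
from h import *
x,y=.4748,.1925
r.move_straight([x,y,.115],speed=.1);r.hold(.3);print(st())
for z in(.100,.088,.075,.062,.053):
    b=r.move_straight([x,y,z],speed=.05,max_force=6);print(b,st())
    if b:break
```

```text
('t14.2', [0.4751, 0.1925, 0.1155], 'w0.0407 f30', [0.4, 0.8, -1.2])
False ('t14.6', [0.4746, 0.1924, 0.0995], 'w0.0405 f30', [0.0, -0.1, -0.8])
False ('t15.0', [0.4746, 0.1924, 0.0876], 'w0.0403 f30', [-0.3, 1.0, -0.2])
False ('t15.4', [0.4746, 0.1924, 0.0746], 'w0.0410 f30', [-0.2, -0.2, -0.0])
False ('t15.8', [0.4745, 0.1924, 0.0616], 'w0.0406 f30', [0.7, 0.1, -0.2])
False ('t16.1', [0.4745, 0.1924, 0.0526], 'w0.0405 f30', [-0.3, 0.7, 0.1])
```

```bash
cat >> h.py <<'E'
S=(.4748,.1925)
def rel_up(w):
    command_gripper(w);r.move_straight([*S,.125],speed=.15);print("released",st())
def pick(x,y,z,wopen,wclose,f,a=0):
    command_gripper(wopen,f);r.reach([x,y,z+.05],q(a));r.hold(.15)
    r.move_straight([x,y,z],speed=.08);print("at",st())
    command_gripper(wclose,f);zz=r.read_state()["eef_pos"][2];print("grip",st())
    r.move_straight([x,y,z+.05],speed=.12);r.move_straight([x,y,.17],speed=.2);print("up",st());return zz
def place(off,zu,a=0):
    "off: TCP height above the underside; zu: final underside height"
    r.reach([*S,.09+off+.012],q(a));r.hold(.3);print("over",st())
    for z in(.080,.072,.060,zu+.012,zu+.0015):
        if z<zu+.0014 or z+off>r.read_state()["eef_pos"][2]:continue
        b=r.move_straight([*S,z+off],speed=.05,max_force=8);print(b,st())
        if b:break
    return b
def look(name):
    im,d=optics.get_image("top");P=heightmap("top",im,d);R=np.hypot(P[...,0]-S[0],P[...,1]-S[1])
    for a,b in((.013,.021),(.023,.026),(.026,.033),(.036,.041)):
        m=(R>a)&(R<b);Z=P[m][:,2];A=np.c_[P[m][:,:2]-S,np.ones(m.sum())];c=np.linalg.lstsq(A,Z,rcond=None)[0]
        print("ring",a,b,"z med %.4f"%np.median(Z),"10-90 %.4f %.4f"%tuple(np.percentile(Z,[10,90])),"slope",c[:2].round(3))
    p=proj("top",[*S,.05]).astype(int);cv2.imwrite(f"pics/{name}.png",cv2.resize(im[p[1]-40:p[1]+40,p[0]-50:p[0]+50],None,fx=6,fy=6,interpolation=cv2.INTER_CUBIC)[:,:,::-1]);return im
E
python3 - <<'E'
from h import *
rel_up(.062)
zz=pick(.6212,-.0899,.022,.082,.05,60)
im=look("p1");print("washer",centre("top",im,gold(im),S,.030,0))
E
```

```text
released ('t17.1', [0.4744, 0.1924, 0.1246], 'w0.0618 f0', [-0.3, 0.3, 0.4])
at ('t19.6', [0.6214, -0.09, 0.0221], 'w0.0823 f0', [-0.0, 0.2, 0.1])
grip ('t19.9', [0.6218, -0.0901, 0.0238], 'w0.0646 f64', [-3.0, -0.7, 6.6])
up ('t21.1', [0.6203, -0.0897, 0.1683], 'w0.0647 f67', [-0.3, 0.1, -4.9])
ring 0.013 0.021 z med 0.0303 10-90 0.0277 0.0329 slope [-0.021 -0.005]
ring 0.023 0.026 z med 0.0183 10-90 0.0151 0.0208 slope [-0.051  0.047]
ring 0.026 0.033 z med 0.0165 10-90 0.0141 0.0185 slope [-0.01   0.001]
ring 0.036 0.041 z med 0.0159 10-90 0.0137 0.0188 slope [-0.014  0.007]
washer (array([0.4766, 0.1889]), 0.0139)
```

Washer 1 sits at the right height (top 30.3 mm). The large gear is held; now placing it.

Run:
```python
from h import *
b=place(.0238,.030)
if not b: rel_up(.082)
```

```text
over ('t22.7', [0.4753, 0.1919, 0.1258], 'w0.0646 f67', [-0.2, 0.3, -2.4])
False ('t23.3', [0.4747, 0.1925, 0.1036], 'w0.0645 f67', [-0.3, -0.1, -2.5])
False ('t23.6', [0.4745, 0.1924, 0.0955], 'w0.0644 f67', [-0.4, -0.4, -2.9])
False ('t24.0', [0.4746, 0.1924, 0.0834], 'w0.0649 f67', [-0.1, -0.4, -3.5])
False ('t24.5', [0.4747, 0.1925, 0.0655], 'w0.0648 f67', [0.6, -0.5, -2.2])
False ('t24.9', [0.4745, 0.1924, 0.0549], 'w0.0649 f67', [-0.2, -0.4, -2.8])
released ('t25.8', [0.4744, 0.1924, 0.1246], 'w0.0821 f0', [0.3, -0.3, 0.3])
```

Run:
```python
from h import *
zz=pick(.4639,.3471,.0266,.056,.03,30)
im=look("p2")
```

```text
at ('t27.8', [0.4641, 0.3472, 0.0268], 'w0.0558 f0', [0.5, -0.1, 0.5])
grip ('t28.1', [0.4643, 0.3474, 0.0277], 'w0.0404 f30', [-0.8, -1.1, 5.4])
up ('t29.3', [0.4632, 0.3467, 0.1686], 'w0.0405 f30', [0.1, 0.9, -1.2])
ring 0.013 0.021 z med 0.0432 10-90 0.0403 0.0458 slope [-0.016 -0.005]
ring 0.023 0.026 z med 0.0429 10-90 0.0401 0.0448 slope [-0.    -0.025]
ring 0.026 0.033 z med 0.0432 10-90 0.0189 0.0461 slope [0.168 0.064]
ring 0.036 0.041 z med 0.0163 10-90 0.0138 0.0186 slope [0.012 0.009]
```

View pics/p2.png

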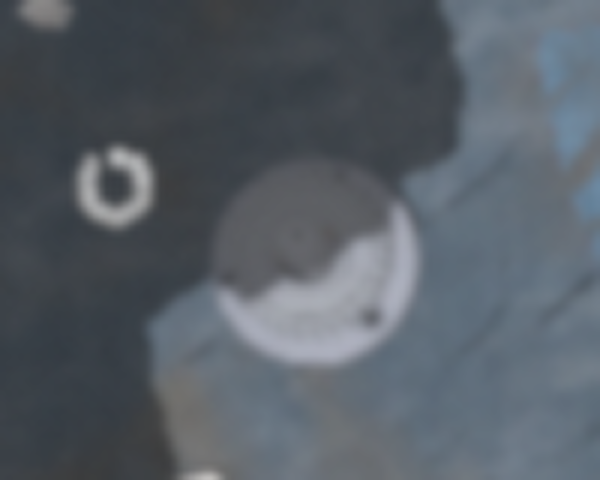

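The gear lies flat (top ≈43–44 mm, no slope) over the block at crop (310,260). Placing the second washer.

Run:
```python
from h import *
b=place(.0275,.044)
if not b:
    rel_up(.062)
    zz=pick(.6425,.0708,.0275,.066,.035,50)
    im=look("p3");print("washer",centre("top",im,gold(im),S,.05,0))
```

```text
over ('t30.3', [0.4748, 0.1934, 0.1296], 'w0.0403 f30', [1.1, -0.1, -0.8])
False ('t30.9', [0.4748, 0.1924, 0.1073], 'w0.0402 f30', [-0.2, -0.5, -0.1])
False ('t31.2', [0.4746, 0.1924, 0.0992], 'w0.0402 f30', [-0.6, -0.4, -0.3])
False ('t31.6', [0.4745, 0.1924, 0.0871], 'w0.0400 f30', [-0.3, 0.0, -0.4])
False ('t31.9', [0.4747, 0.1925, 0.0833], 'w0.0402 f30', [0.7, -0.3, -1.7])
False ('t32.2', [0.4745, 0.1924, 0.0726], 'w0.0404 f30', [0.4, -0.1, -0.9])
released ('t33.1', [0.4746, 0.1924, 0.1248], 'w0.0621 f0', [0.4, 0.7, -0.4])
at ('t35.1', [0.6427, 0.0707, 0.0276], 'w0.0659 f0', [-0.4, -0.9, -0.2])
grip ('t35.4', [0.6431, 0.0708, 0.0289], 'w0.0487 f51', [-0.8, 0.1, 5.0])
up ('t36.6', [0.6417, 0.0708, 0.1683], 'w0.0485 f52', [0.0, -0.2, -2.4])
ring 0.013 0.021 z med 0.0501 10-90 0.0479 0.0531 slope [-0.017 -0.013]
ring 0.023 0.026 z med 0.0423 10-90 0.0401 0.0451 slope [0.002 0.01 ]
ring 0.026 0.033 z med 0.0437 10-90 0.0182 0.0463 slope [0.125 0.044]
ring 0.036 0.041 z med 0.0162 10-90 0.0139 0.0184 slope [-0.002 -0.008]
washer (array([0.474 , 0.1934]), 0.0186)
```

Washer 2 is at 50 mm top, level. Place the small gear, then pick the last washer.

Run:
```python
from h import *
b=place(.0285,.050)
if not b:
    rel_up(.066)
    zz=pick(.6394,.2316,.0266,.056,.03,30)
    im=look("p4")
```

```text
over ('t37.8', [0.4756, 0.192, 0.1305], 'w0.0486 f52', [-0.6, 0.1, -2.2])
False ('t38.4', [0.4748, 0.1925, 0.1083], 'w0.0484 f52', [0.0, 0.1, -0.7])
False ('t38.7', [0.4745, 0.1924, 0.1002], 'w0.0482 f52', [0.1, -0.0, -2.8])
False ('t39.0', [0.4745, 0.1924, 0.0881], 'w0.0483 f52', [0.1, 0.4, -1.2])
False ('t39.4', [0.4746, 0.1924, 0.0796], 'w0.0486 f52', [-0.7, -0.0, -1.3])
released ('t40.1', [0.4748, 0.1925, 0.125], 'w0.0659 f0', [0.0, 0.3, -0.8])
at ('t42.1', [0.6397, 0.2317, 0.0267], 'w0.0556 f0', [0.6, 0.4, -0.4])
grip ('t42.4', [0.6399, 0.2318, 0.0278], 'w0.0407 f30', [-1.0, 0.0, 5.9])
up ('t43.5', [0.6386, 0.2314, 0.1682], 'w0.0408 f30', [-0.6, -0.5, -0.5])
ring 0.013 0.021 z med 0.5639 10-90 0.5543 0.5758 slope [-0.635 -0.14 ]
ring 0.023 0.026 z med 0.5600 10-90 0.5492 0.5800 slope [-0.641 -0.129]
ring 0.026 0.033 z med 0.5559 10-90 0.5454 0.5821 slope [-0.815  1.233]
ring 0.036 0.041 z med 0.5461 10-90 0.5363 0.5870 slope [-0.974  1.544]
```

The arm hides the shaft in that view; the force stop guards the descent, and I look afterwards.

Run:
```python
from h import *
b=place(.0275,.064)
if not b:
    command_gripper(.064);r.move_straight([*S,.18],speed=.15);print(st())
    r.reach([.40,-.15,.25],q(0));print(st())
    im=look("p5");print("washer",centre("top",im,gold(im),S,.07,0))
    s,_=optics.get_image("side");p=proj("side",[*S,.05]).astype(int)
    a=cv2.imread("pics/p5.png");c=cv2.resize(s[p[1]-25:p[1]+25,p[0]-20:p[0]+20],(384,480),interpolation=cv2.INTER_CUBIC)[:,:,::-1]
    cv2.imwrite("pics/fin.png",np.hstack([a[:,100:500],c]))
```

```text
over ('t44.6', [0.4755, 0.1926, 0.1293], 'w0.0401 f30', [0.5, 0.6, -0.5])
False ('t45.2', [0.4748, 0.1925, 0.1073], 'w0.0403 f30', [-0.1, -0.1, -1.1])
False ('t45.5', [0.4746, 0.1924, 0.0992], 'w0.0404 f30', [-0.1, 0.7, 0.4])
False ('t45.8', [0.4746, 0.1924, 0.0927], 'w0.0404 f30', [-0.1, 0.5, -0.7])
('t46.9', [0.4743, 0.1924, 0.1793], 'w0.0638 f0', [0.4, -0.5, -0.7])
('t48.2', [0.4002, -0.1494, 0.2496], 'w0.0637 f0', [-0.4, 0.1, 0.7])
ring 0.013 0.021 z med 0.0703 10-90 0.0674 0.0725 slope [ 0.013 -0.017]
ring 0.023 0.026 z med 0.0584 10-90 0.0418 0.0652 slope [0.122 0.257]
ring 0.026 0.033 z med 0.0429 10-90 0.0175 0.0464 slope [0.177 0.098]
ring 0.036 0.041 z med 0.0163 10-90 0.0140 0.0188 slope [0.009 0.002]
washer (array([0.4746, 0.1939]), 0.0194)
```

View pics/fin.png

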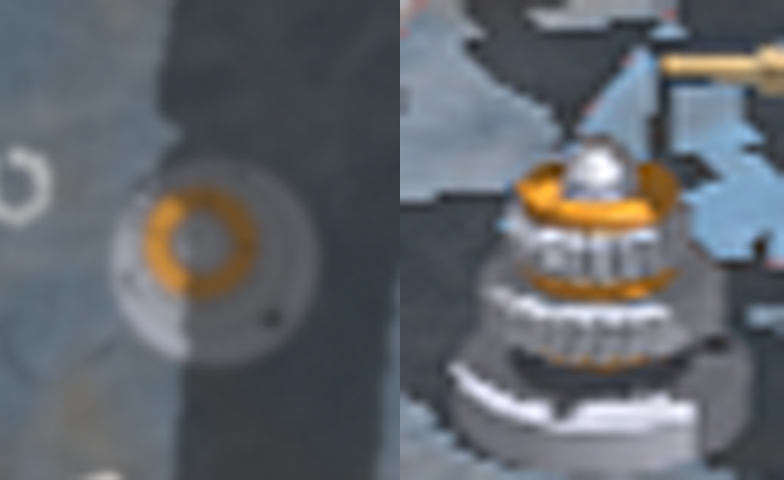

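The full pack is stacked: the top washer shows at (200,243) in the left crop, level with its top at 70.3 mm, and all five layers show in the right crop. The gripper is clear of everything, so I hand the job in.

```bash
python3 -c "
from workcell import r
print(r.finish_job())"
```

```text
the job is handed in; nothing more can be done
None
```

The pack is on the shaft in order – washer, large gear, washer, small bright gear, washer – with the last washer level and its top measured at 70.3 mm, nothing held, the blued gear and oil bottle untouched; handed in at about 48 s, verdict not reported back.

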